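Switch on the test pump under its guard

TASK

Switch on the oil pump of the gearbox test bench, at the control box that carries the round pressure gauge: lift its hinged guard with the back of a finger, flip the toggle beneath it over to the far side (towards the guard's hinge), then draw the finger out and let the guard drop shut over the toggle. Only touch and push: do not force the guard or shift or lift the box, and leave the other control box and all the things lying about as they are.

Things in the scene. Friction and masses are not known exactly. Their poses are not given: they have to be found in the camera images.
- pump_box: pump control box, with a round pressure gauge (68 mm across, 10 mm high) on top; grey steel case, loose on rubber feet, 168 (x) by 140 (y) mm, flat top panel 85 mm above the bench, 3.5 kg. Origin: centre of its underside; x from its front (facing the robot) to its back, z up. The guarded toggle is on its middle line (y = 0) in front, the gauge behind at x = +46 mm.
- pump_guard (a joint): opening of the pump box's guard, rad: 0 shut, 1.2 at its stop. Aluminium cover, 2.5 mm sheet, closed at top, front and sides, open below; box x = -86 to -8 mm, 55 mm wide (50 inside); shut, its top is 44.5 mm and its lower edges 5 mm above the panel. Weight and a light spring close it from any angle unless held up; lifting it at the tab takes about 1 N.
- pump_tab (a point): middle of the rounded front edge (5 mm thick) of the guard's finger tab, a lip 40 mm wide, 3 mm thick, sticking out 20 mm from the foot of the guard's front wall; 97 mm from the hinge axis. Guard shut: at box x = -105, y = 0, z = 92 mm, overhanging the box's front face (x = -84 mm) by 23 mm, so a fingertip gets under it from in front, below panel level.
- pump_toggle (a joint): angle of the pump box's toggle, rad: 0 = off, leaning 0.38 rad to the front; 0.76 = on, leaning 0.38 rad to the far side, towards the hinge. It snaps over centre: past 0.38 rad it goes on by itself and stays. Flipping it takes about 3 N at its tip.
- pump_tip (a point): centre of the round end (10 mm across) of the pump box's toggle, a steel bat lever 9 mm thick, 36 mm long from its pivot (box x = -42, y = 0, z = 85 mm, panel level) to this point. Off: box x = -55, z = 118 mm; on: x = -29, z = 118 mm. Under the shut guard it cannot be reached.
- heater_box: oil heater control box, to be left alone: same case, guard and toggle, origin and axes, but with a black thermostat dial (42 mm across, 17 mm high) in place of the gauge. On both boxes a pilot lamp and a fuse holder, up to 14 mm high, stand beside the guard at box x = -50, y = +50 and -50 mm.
- heater_guard (a joint): opening angle of the heater box's guard, rad; 0 = shut, and stays so
- heater_toggle (a joint): angle of the heater box's toggle, rad; 0 = off, and stays so
- gear: steel gear, 72 mm across, 24 mm high, lying flat in front of the pump box; origin: centre of its underside
- bearing: steel bearing ring, 62 mm across, 16 mm high, lying in front of the heater box; origin: centre of its underside
- solenoid: solenoid valve, 70 mm long, 26 mm thick, 36 mm high, lying between the boxes; origin: middle, on the bench
- spanner: steel spanner, 180 mm long, 8 mm high, lying on the bench nearer the robot; origin: middle, on the bench
- screwdriver: screwdriver, 200 mm long, 26 mm thick, lying to the right; origin: middle, on the bench
- spray_can: spray can, 65 mm across, 190 mm high, standing to the left; origin: centre of its underside
- socket: steel spanner socket, 26 mm across, 34 mm high, standing on the heater box at the back corner; origin: centre of its underside
- nut: hexagon nut, 28 mm across, 13 mm high, lying on the pump box's panel at the back corner; origin: centre of its underside
- pump_hinge (a point): middle of the hinge pin of the pump box's guard, at the guard's far end: box x = -8, y = 0, z = 93 mm. The hinge axis runs along the box's y; the guard's front rises as it opens.

How it is judged:
By the outcome, as a careful person would: the job done as asked, in the order asked, and still so for the second after the job is handed in, with the robot touching nothing.
It also fails if it takes over 48 s, if anything falls off the work surface, if the arm or the gripper's body presses on something with over 40 N, if the wrist force passes 120 N, or if a joint passes its speed limit or range.

ROBOT

A 7-joint arm with a two-finger parallel gripper is mounted at the origin on the work surface. World frame = base frame: x ahead of the robot, y to its left, z up, the work surface at z = 0. Lengths are in mm, angles in rad, forces in N, time in s.
With the tool pointing down it reaches from about 425 to 825 mm from the base axis. Payload 3.6 kg.
Tool frame: the origin (TCP) lies between the finger pads; the fingertips stand 14 mm ahead of it and the grasp point (between the pads) lies 5 mm behind it; z points along the fingers, y is the line along which they close (so a half turn about z gives the same grasp; the last joint's range is limited). The gripper opens to 85 mm and grips with 20 to 120 N. Pads are 22 mm wide; open, the fingers measure 114 mm over their backs; the gripper's body (76 mm by 85 mm) begins 54 mm behind the grasp point. The pads swing forward as they close: fully open they stand 13 mm farther back than shut.
Start: joints at [1.198, 0.615, -0.013, 1.423, 0.008, 1.103, -0.04], TCP at [220.938, -611.269, 245.297] pointing down, gripper open.
Joint ranges: [-3.12, 3.12], [-0.3, 2.06], [-1.34, 1.32], [0.26, 2.42], [-1.36, 4.5], [0.01, 1.98], [-2.84, 2.84]. Speed limits (rad/s): [2.79, 2.79, 3.14, 3.14, 3.14, 3.14, 3.14].

INTERFACE

Orientations are given as a unit quaternion [x, y, z, w].
In Python, from bench import ctrl gives the robot as it stands. The module is installed in compiled form; this text tells all that it offers.
- The arm moves only by the tool servo_tool, never from a script. Its argument "increments" is text: rows parted by semicolons, each of 7 numbers parted by spaces: the shift along the tool's x, y, z in m, then the turn, a rotation vector about the tool's x, y, z in degrees, then the finger opening in m, from 0 to 0.0854. In form: dx dy dz ax ay az hand; .... A call has 1 to 12 rows; each row shifts and turns the commanded pose from where the row before left it, along the tool's axes as they then stand; what a row does not reach is not made up. A row lasts 1/8 s, in which the tool goes at most 62.5 mm and 10.7 degrees, less where a joint would pass 70% of its speed; a pose out of reach is approached as far as the arm can. A call is refused whole if a number of a shift passes 0.0625 or a number of a turn 10.7, either way. A call with a gripper value outside its range is refused whole. The fingers move at their own pace and stop on an object; the grip force is fixed at half the most. Time passes only in rows, so rows that do not move let the fingers close. It gives the time, the measured TCP pose, the force, the opening and the grip force at its end, in the units of the state.
- ctrl.read_state(): the state, without advancing time (a new reading comes with each control period).
- ctrl.grab_frame(name): name is "scene" or "top" or "wrist"; returns (picture, depth): 420x560x3 uint8, red, green, blue; 420x560 float32, mm along the optical axis (not along the pixel's ray), 0 where there is no reading.
- ctrl.camera_params(name): a dict with "camera_matrix" (3x3 intrinsics, pixels), "k1" (the pictures are not rectified: a ray, as slopes to the right and down, at radius r is drawn at 1 + k1 r^2 times it, then the intrinsics apply), "origin" and "rotation" of the camera in the world. Camera axes: x right, y down, z forward; pixel columns grow to the right and rows downward; lengths in mm; the calibration is good to about 2 mm. A picture is of the moment at which its call begins: read the wrist's pose just before it. camera_params takes no time and is no camera call; for the wrist camera it gives the pose at the moment of the call.
- ctrl.close_job(): hands the job in; it is judged then, once.
The state is a dict: "time_s": time; "qpos": joint angles; "qd": joint speeds; "joint_torque": joint torques, N m; "ee_pos": TCP position; "tcp_rot": TCP orientation; "ft_force": force on the tool from outside, world axes, zero at the start; "ft_torque": the same for the moment, N m; "opening": opening from 0.0 (shut) to 1.0 (fully open); "gripper_force": force on a finger pad.
Only numpy, scipy, OpenCV 4.12 (cv2) and the standard library are available. Lean on these libraries where they do the work, as an engineer would, in place of code of your own. Each camera call takes 0.05 s, during which the arm holds its last target. There are 200 camera calls.

## Working session

There is one attempt and no reset: what is moved stays moved. The work goes in short steps, Python scripts to look and compute and a tool call to move; the robot and the scene stay as the last step left them, time stands still between calls to the robot, and variables do not carry over. Pictures are saved under pics/ and viewed, at most 10 in all, crops included, and the job is handed in when it is done.

Besides the shell and the picture viewer there is one more tool, called after ">>>" as name(argument=value, ...) on one line, values as JSON. servo_tool: Moves the arm, as the interface text tells. Its arguments: {"type":"object","properties":{"increments":{"type":"string"}},"required":["increments"]}

```bash
mkdir -p pics; cat > h.py <<'E'
import numpy as np, cv2, pickle
from bench import ctrl
from scipy.spatial.transform import Rotation as R
def grab(name,tag):
    p=ctrl.camera_params(name); im,d=ctrl.grab_frame(name)
    cv2.imwrite(f'pics/{tag}.png',im[:,:,::-1]); pickle.dump((p,im,d),open(f'{tag}.pkl','wb')); return p,im,d
def rays(p,uv):
    K=np.array(p['camera_matrix']); uv=np.atleast_2d(np.float64(uv))
    n=cv2.undistortPoints(uv.reshape(-1,1,2),K,np.array([p['k1'],0,0,0,0.])).reshape(-1,2)
    return np.c_[n,np.ones(len(n))]@np.array(p['rotation']).T, np.array(p['origin'])
def plane(p,uv,z):
    r,o=rays(p,uv); return o+r*((z-o[2])/r[:,2])[:,None]
def cloud(p,d):
    v,u=np.mgrid[:d.shape[0],:d.shape[1]]
    r,o=rays(p,np.c_[u.ravel(),v.ravel()]); P=o+r*d.reshape(-1,1); P[d.ravel()==0]=np.nan
    return P.reshape(*d.shape,3)
E
python3 - <<'E'
from h import *
for n in('scene','top'):
    p,im,d=grab(n,n+'0'); print(n,p['origin'],np.round(p['rotation'],2).tolist(),p['camera_matrix'],p['k1'],d.min(),d.max())
print(ctrl.read_state())
E
```

```text
scene [1304.92085241  -18.45123677  977.1744721 ] [0.67, 0.67, -0.23, -0.22] [[469.23066412   0.         275.03602374]
 [  0.         469.23066412 210.51254854]
 [  0.           0.           1.        ]] -0.047215778569704325 0.0 3264.5635
top [ 465.54017558  -21.55934975 1410.76946236] [0.71, -0.7, 0.04, -0.04] [[461.71835627   0.         279.38517861]
 [  0.         461.71835627 200.44986679]
 [  0.           0.           1.        ]] -0.08427049174801295 0.0 2309.6611
{'time_s': 0.1, 'qpos': array([ 1.19750783,  0.61585216, -0.01262659,  1.42475996,  0.00808692,
        1.10340355, -0.04040154]), 'qd': array([ 0.00028566, -0.00316541,  0.00182744, -0.00491323, -0.00097703,
       -0.00159252, -0.00040435]), 'joint_torque': array([ 1.41116412e-03, -4.70383930e+01,  2.60185478e-01, -1.71570522e+01,
        1.00388718e-02,  5.88292300e-03,  9.76566582e-06]), 'ee_pos': array([ 220.71490668, -610.67257689,  244.22760333]), 'tcp_rot': array([ 9.84998421e-01,  1.72559274e-01, -2.11213518e-04, -1.16773988e-03]), 'ft_force': array([-0.29570493,  0.37473383, -0.89210832]), 'ft_torque': array([ 0.02509153, -0.0379774 , -0.03176994]), 'gripper_force': 0.0, 'opening': 1.0039432415261005}
```

View pics/top0.png

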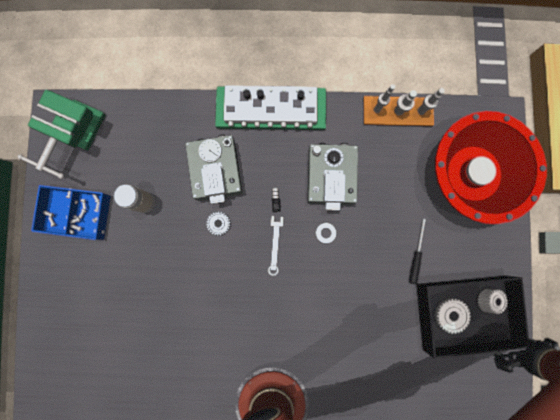

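View pics/scene0.png

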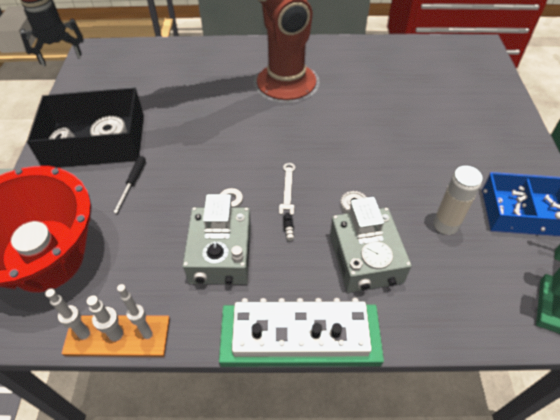

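The top view shows the pump box with its gauge at about (209,150), guard (212,180) and tab (217,199). The gear is in front at (218,223), and the heater box at (333,175) has the black dial. The scene view agrees.

```bash
python3 - <<'E'
from h import *
p,im,d=pickle.load(open('top0.pkl','rb')); C=cloud(p,d)
sub=C[125:245,175:250].reshape(-1,3)
for nm,lo,hi in(('panel',80,90),('gauge',92,98),('guardtop',124,136),('gear',18,30)):
    m=sub[(sub[:,2]>lo)&(sub[:,2]<hi)]
    print(nm,len(m),np.round(np.median(m,0),1),[np.round(x,1) for x in cv2.minAreaRect(np.float32(m[:,:2]))])
g=cv2.cvtColor(im,cv2.COLOR_RGB2GRAY)
print(plane(p,[[209,150]],95),plane(p,[[217,199]],92),plane(p,[[212,180]],129.5))
cv2.imwrite('pics/topcrop.png',cv2.resize(im[120:250,170:270,::-1],None,fx=6,fy=6,interpolation=cv2.INTER_CUBIC)[:600])
E
```

```text
Traceback (most recent call last):
  File "h.py", line 15, in cloud
    r,o=rays(p,np.c_[u.ravel(),v.ravel()]); P=o+r*d.reshape(-1,1); P[d.ravel()==0]=np.nan
        ~~~~^^^^^^^^^^^^^^^^^^^^^^^^^^^^^^
  File "h.py", line 10, in rays
    return np.c_[n,np.ones(len(n))]@np.array(p['rotation']).T, np.array(p['origin'])
           ~~~~~~~~~~~~~~~~~~~~~~~~^~~~~~~~~~~~~~~~~~~~~~~~~~
ValueError: matmul: Input operand 1 has a mismatch in its core dimension 0, with gufunc signature (n?,k),(k,m?)->(n?,m?) (size 4 is different from 3)
```

```bash
sed -i "s/@np.array(p\['rotation'\]).T/@R.from_quat(p['rotation']).as_matrix().T/" h.py; python3 - <<'E'
from h import *
p,im,d=pickle.load(open('top0.pkl','rb')); C=cloud(p,d)
sub=C[125:245,175:250].reshape(-1,3)
for nm,lo,hi in(('panel',80,90),('gauge',92,98),('guardtop',124,136),('gear',18,30)):
    m=sub[(sub[:,2]>lo)&(sub[:,2]<hi)]
    print(nm,len(m),np.round(np.median(m,0),1),[np.round(x,1) for x in cv2.minAreaRect(np.float32(m[:,:2]))])
print(plane(p,[[209,150]],95),plane(p,[[217,199]],92),plane(p,[[212,180]],129.5))
cv2.imwrite('pics/topcrop.png',cv2.resize(im[130:230,175:245,::-1],None,fx=6,fy=6,interpolation=cv2.INTER_CUBIC)[:600])
E
```

```text
panel 1503 [703.6 177.4  85.5] [array([691.3, 181.3]), array([188., 141.]), np.float64(10.2)]
gauge 447 [737.3 181.8  95.2] [array([686.7, 179.1]), array([187.1, 126.3]), np.float64(12.1)]
guardtop 517 [653.  174.6 130. ] [array([652.8, 174.5]), array([76.7, 55.7]), np.float64(10.1)]
gear 452 [544.  165.9  23.1] [array([677.4, 154.6]), array([125.8, 348.5]), np.float64(78.1)]
[[746.23175777 192.24019183  95.        ]] [[603.67581832 164.65027337  92.        ]] [[653.18037231 175.16079061 129.5       ]]
```

View pics/topcrop.png

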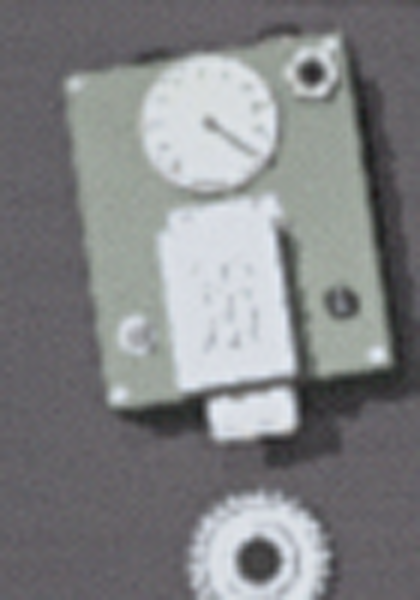

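Box yaw is about 10.1° and its origin about (699, 183); the gauge and tab agree with that. I'll swing towards the front of the box.

>>> servo_tool(increments="0.055 -0.012 0 0 0 -5.5 0.04;0.055 -0.012 0 0 0 -5.5 0.04;0.055 -0.012 0 0 0 -5.5 0.04;0.055 -0.012 0 0 0 -5.5 0.04;0.055 -0.012 0 0 0 -5.5 0.04;0.055 -0.012 0 0 0 -5.5 0.04;0 0 0 0 0 0 0.04")

```text
time_s: 0.98
ee_pos: [456.6, -365.2, 245.2]
tcp_rot: [0.893, 0.45, 0.002, -0.002]
ft_force: [-0.3, 0.7, -0.1]
opening: 0.464
gripper_force: 0.0
```

```bash
python3 - <<'E'
from h import *
s=ctrl.read_state(); print(s['ee_pos'],s['qpos'],R.from_quat(s['tcp_rot']).as_matrix().round(3).tolist())
p,im,d=grab('scene','s1')
r=R.from_quat(p['rotation']).as_matrix(); K=np.array(p['camera_matrix'])
c=r.T@(s['ee_pos']-np.array(p['origin'])); u,v=K[0,0]*c[0]/c[2]+K[0,2],K[1,1]*c[1]/c[2]+K[1,2]; print(u,v,c[2])
u,v=int(u),int(v); a=im[max(0,v-90):v+30,max(0,u-60):u+60,::-1]; cv2.imwrite('pics/s1c.png',cv2.resize(a,None,fx=5,fy=5,interpolation=cv2.INTER_CUBIC))
E
```

```text
[ 456.63209692 -365.22607075  245.1908488 ] [ 0.7617321   0.51861104 -0.19250173  1.61579523  0.1057382   1.01866872
 -0.09805638] [[0.594, 0.804, 0.002], [0.804, -0.594, 0.005], [0.005, -0.001, -1.0]]
133.9377095309669 116.29392396710195 1102.9914931902947
```

View pics/s1c.png

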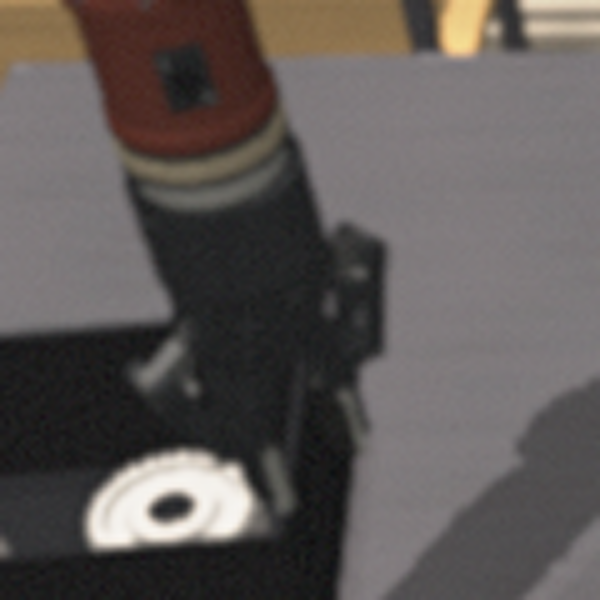

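>>> servo_tool(increments="0.058 -0.008 0.004 0 0 -5.2 0.04;0.058 -0.008 0.004 0 0 -5.2 0.04;0.058 -0.008 0.004 0 0 -5.2 0.04;0.058 -0.008 0.004 0 0 -5.2 0.04;0.058 -0.008 0.004 0 0 -5.2 0.04;0.058 -0.008 0.004 0 0 -5.2 0.04;0.058 -0.008 0.004 0 0 -5.2 0.04;0.058 -0.008 0.004 0 0 -5.2 0.04;0.058 -0.008 0.004 0 0 -5.2 0.04;0 0 0 0 0 0 0.04")

```text
time_s: 2.28
ee_pos: [526.8, 139.8, 209.1]
tcp_rot: [0.642, 0.767, 0.001, -0.001]
ft_force: [0.2, -1.3, 0.4]
opening: 0.469
gripper_force: 0.0
```

```bash
cat >> h.py <<'E'
Y=np.radians(10.1); O=np.array([699.1,182.7,0]); BX=R.from_euler('z',Y).as_matrix()
def rep():
    s=ctrl.read_state(); T=R.from_quat(s['tcp_rot']).as_matrix()
    print('t',s['time_s'],'box tcp',((s['ee_pos']-O)@BX).round(1),'tool x,y,z in box',(BX.T@T).T.round(3).tolist(),'q',s['qpos'].round(2),'f',s['ft_force'].round(1))
    return s,T
E
python3 -c "
from h import *
rep()"
```

```text
t 2.275 box tcp [-177.2  -12.   209.1] tool x,y,z in box [[-0.0, 1.0, 0.003], [1.0, 0.0, -0.001], [-0.001, 0.003, -1.0]] q [-0.01  0.52 -0.44  1.77  0.27  0.91 -0.38] f [ 0.2 -1.3  0.4]
```

>>> servo_tool(increments="0.004 -0.01 0 -5 0 0 0.04;0.004 -0.01 0 -5 0 0 0.04;0.004 -0.01 0 -5 0 0 0.04;0 -0.01 0 -5 0 0 0.04;0 -0.01 0 -5 0 0 0.04;0 0 0 0 0 0 0.04")

```text
time_s: 3.02
ee_pos: [476.4, 136.1, 199.9]
tcp_rot: [0.63, 0.746, 0.163, 0.14]
ft_force: [0.0, -1.1, 0.4]
opening: 0.47
gripper_force: 0.0
```

```bash
python3 - <<'E'
from h import *
rep()
p,im,d=grab('wrist','w2'); print(p['origin'])
E
```

```text
t 3.025 box tcp [-227.4   -6.8  199.9] tool x,y,z in box [[0.01, 1.0, -0.004], [0.908, -0.007, 0.419], [0.419, -0.008, -0.908]] q [-0.32  0.32 -0.07  2.25  0.66  0.19 -0.85] f [ 0.  -1.1  0.4]
[408.7828757  209.63842571 317.06209206]
```

View pics/w2.png

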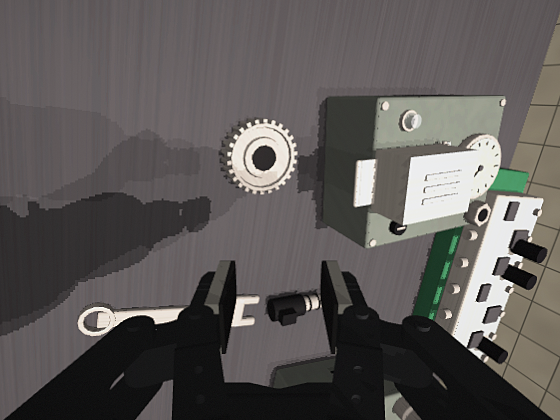

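The wrist view shows the pump box with its guard at (440,185) and tab (367,183). The forward finger is at (330,290), and its knuckle bulges out at (385,330). Next I'll measure the finger profile and refine the box pose.

```bash
python3 - <<'E'
from h import *
p,im,d=pickle.load(open('w2.pkl','rb')); C=cloud(p,d)
s=ctrl.read_state(); T=R.from_quat(s['tcp_rot']).as_matrix()
Q=(C-s['ee_pos'])@T; q=Q.reshape(-1,3)
q=q[(abs(q[:,0])<45)&(abs(q[:,1])<110)&(q[:,2]>-90)&(q[:,2]<25)]
for z in range(-85,25,6):
    m=q[(q[:,2]>=z)&(q[:,2]<z+6)]
    m=m[m[:,1]>0]
    if len(m): print(z+3,len(m),'ymax',m[:,1].max().round(1),'ymin',m[:,1].min().round(1),'x',m[:,0].min().round(),m[:,0].max().round())
B=((C-O)@BX).reshape(-1,3)
for nm,lo,hi,x0,x1 in(('guardtop',125,134,-110,10),('gauge',92,98,15,95),('tab',88,97,-125,-87)):
    m=B[(B[:,2]>lo)&(B[:,2]<hi)&(abs(B[:,1])<45)&(B[:,0]>x0)&(B[:,0]<x1)]
    print(nm,len(m),np.median(m,0).round(1),m.min(0).round(1),m.max(0).round(1),[np.round(x,1) for x in cv2.minAreaRect(np.float32(m[:,:2]))])
E
```

```text
-76 756 ymax 59.7 ymin 7.8 x 13.0 19.0
-70 3186 ymax 61.4 ymin 0.0 x 6.0 18.0
-64 3411 ymax 59.7 ymin 0.0 x -1.0 19.0
-58 2240 ymax 56.9 ymin 0.2 x -9.0 19.0
-52 1682 ymax 55.2 ymin 13.9 x -12.0 18.0
-46 3006 ymax 53.9 ymin 16.2 x -13.0 14.0
-40 1848 ymax 51.8 ymin 17.1 x -12.0 14.0
-34 809 ymax 49.5 ymin 18.5 x 3.0 14.0
-28 576 ymax 38.2 ymin 17.3 x -12.0 13.0
-22 342 ymax 31.1 ymin 17.3 x -11.0 12.0
-16 399 ymax 31.4 ymin 17.4 x -11.0 12.0
-10 337 ymax 31.4 ymin 17.4 x -11.0 12.0
-4 311 ymax 31.1 ymin 17.4 x -11.0 12.0
2 264 ymax 31.1 ymin 17.4 x -11.0 12.0
8 118 ymax 29.1 ymin 17.3 x -10.0 12.0
14 3 ymax 17.6 ymin 17.5 x 1.0 3.0
guardtop 4642 [-53.5   4.5 130.4] [-86.6 -25.4 125. ] [ -6.8  30.4 133.2] [array([-46.8,   2.6]), array([79.8, 55.7]), np.float64(0.2)]
gauge 1418 [53.7  6.6 96.8] [ 21.4 -44.9  92.1] [80.8 35.7 98. ] [array([58.8, -3.7]), array([50.5, 86.8]), np.float64(20.4)]
tab 906 [-97.6   3.4  93.7] [-107.5  -17.9   89.5] [-87.   23.1  96.6] [array([-97.2,   2.6]), array([40.9, 20.5]), np.float64(90.0)]
```

The measured finger back has a knuckle step about 35 mm from the tip that would hook the tab. So I'll close the gripper and turn the tool 90°, with the flat finger flank (-x) facing forward.

>>> servo_tool(increments="0.005 0.027 0.012 0 0 0 0;0.004 0.027 0.012 0 0 0 0;0 0 0 0 0 -10 0;0 0 0 0 0 -10 0;0 0 0 0 0 -10 0;0 0 0 0 0 -10 0;0 0 0 0 0 -10 0;0 0 0 0 0 -10 0;0 0 0 0 0 -10 0;0 0 0 0 0 -10 0;0 0 0 0 0 -10 0;0 0 0 0 0 0 0")

```text
time_s: 4.58
ee_pos: [537.1, 156.0, 202.4]
tcp_rot: [-0.079, 0.973, 0.019, 0.216]
ft_force: [0.4, -0.6, -0.4]
opening: -0.001
gripper_force: 0.0
```

```bash
python3 - <<'E'
from h import *
s,T=rep()
p,im,d=grab('wrist','w3'); C=cloud(p,d)
q=((C-s['ee_pos'])@T).reshape(-1,3)
q=q[(abs(q[:,0])<45)&(abs(q[:,1])<110)&(q[:,2]>-90)&(q[:,2]<25)]
for z in range(-85,25,6):
    m=q[(q[:,2]>=z)&(q[:,2]<z+6)]
    if len(m): print(z+3,'y',m[:,1].min().round(1),m[:,1].max().round(1),'x',m[:,0].min().round(),m[:,0].max().round(),'zmax',m[:,2].max().round(1))
E
```

```text
t 4.575 box tcp [-164.2    2.1  202.4] tool x,y,z in box [[-0.906, 0.014, -0.424], [0.014, 1.0, 0.002], [0.424, -0.004, -0.906]] q [ 0.05  0.45 -0.58  2.09  1.01  0.41  0.41] f [ 0.4 -0.6 -0.4]
-76 y -58.8 60.6 x 13.0 19.0 zmax -73.0
-70 y -60.5 62.0 x 6.0 19.0 zmax -67.0
-64 y -56.7 59.0 x -2.0 19.0 zmax -61.0
-58 y -51.7 53.2 x -9.0 19.0 zmax -55.0
-52 y -47.0 48.1 x -11.0 18.0 zmax -49.0
-46 y -41.1 44.2 x -11.0 14.0 zmax -43.0
-40 y -37.3 38.3 x -13.0 15.0 zmax -37.0
-34 y -32.2 34.3 x -12.0 15.0 zmax -31.0
-28 y -20.2 21.8 x -9.0 14.0 zmax -25.0
-22 y -12.9 14.1 x -11.0 12.0 zmax -19.0
-16 y -13.0 14.2 x 6.0 12.0 zmax -13.0
-10 y -13.1 14.0 x 6.0 12.0 zmax -7.0
-4 y -13.0 14.1 x 6.0 12.0 zmax -1.0
2 y -12.9 13.9 x 6.0 12.0 zmax 5.0
8 y -11.5 12.5 x 6.0 12.0 zmax 9.7
```

View pics/w3.png

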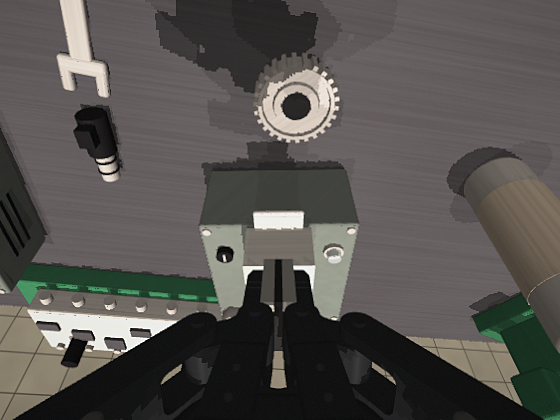

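The wrist view shows the closed fingers centred over the guard. The tab is at (278,219) and the gear at (297,105), in front. Descending in front of the tab.

>>> servo_tool(increments="0.005 0 0.032 0 0 0 0;0.005 0 0.032 0 0 0 0;0.005 0 0.031 0 0 0 0;0 0 0 0 0 0 0;0.008 0 0.016 0 0 0 0;0.008 0 0.016 0 0 0 0;0 0 0 0 0 0 0;0 0 0 0 0 0 0")

```text
time_s: 5.62
ee_pos: [560.9, 161.7, 75.0]
tcp_rot: [-0.081, 0.973, 0.018, 0.217]
ft_force: [0.2, 0.9, 0.6]
opening: -0.001
gripper_force: 0.0
```

```bash
python3 - <<'E'
from h import *
s,T=rep()
p,im,d=grab('wrist','w4'); C=cloud(p,d)
B=((C-O)@BX).reshape(-1,3)
m=B[(B[:,2]>88)&(B[:,2]<97)&(abs(B[:,1])<45)&(B[:,0]>-125)&(B[:,0]<-87)]
print(len(m)); 
if len(m): print(m.min(0),m.max(0),np.median(m,0))
E
```

```text
t 5.625 box tcp [-139.7    3.6   75. ] tool x,y,z in box [[-0.905, 0.009, -0.425], [0.009, 1.0, 0.001], [0.425, -0.003, -0.905]] q [-0.14  0.68 -0.32  2.14  1.89  0.29 -0.46] f [0.2 0.9 0.6]
246
[-107.91610869    0.34807685   90.42902869] [-87.10497409   6.94826608  96.61577883] [-99.73992247   3.7423843   93.73564217]
```

>>> servo_tool(increments="-0.0054 0 0.0026 0 0 0 0;-0.0054 0 0.0026 0 0 0 0;-0.0054 0 0.0026 0 0 0 0;0 0 0 0 0 0 0")

```text
time_s: 6.18
ee_pos: [578.4, 165.2, 73.6]
tcp_rot: [-0.082, 0.973, 0.018, 0.216]
ft_force: [0.3, -0.0, 0.4]
opening: -0.006
gripper_force: 0.0
```

>>> servo_tool(increments="-0.0027 0 0.0013 0 0 0 0;-0.0027 0 0.0013 0 0 0 0;0 0 0 0 0 0 0")

```text
time_s: 6.55
ee_pos: [583.9, 166.0, 73.3]
tcp_rot: [-0.082, 0.973, 0.018, 0.216]
ft_force: [0.3, 0.3, -0.4]
opening: 0.004
gripper_force: 0.0
```

```bash
python3 -c "
from h import *
rep()"
```

```text
t 6.55 box tcp [-116.4    3.7   73.3] tool x,y,z in box [[-0.906, 0.007, -0.423], [0.008, 1.0, 0.0], [0.423, -0.003, -0.906]] q [-0.19  0.69 -0.23  2.08  1.79  0.23 -0.35] f [ 0.3  0.3 -0.4]
```

>>> servo_tool(increments="-0.0045 0 0.002 0 0 0 0;-0.0042 0 -0.006 0 0 0 0;0 0 0 0 0 0 0")

```text
time_s: 6.92
ee_pos: [589.3, 166.4, 80.4]
tcp_rot: [-0.082, 0.973, 0.018, 0.215]
ft_force: [-2.3, -1.8, -0.6]
opening: 0.001
gripper_force: 0.9
```

>>> servo_tool(increments="-0.0042 0 -0.006 0 0 0 0;-0.0045 0 -0.0058 0 0 0 0;0 0 0 0 0 0 0")

```text
time_s: 7.3
ee_pos: [590.3, 166.3, 93.8]
tcp_rot: [-0.082, 0.973, 0.017, 0.214]
ft_force: [-4.9, -2.2, 0.6]
opening: 0.002
gripper_force: 2.4
```

```bash
cat >>h.py <<'E'
def guard(tag):
    p,im,d=grab('scene',tag); C=cloud(p,d); B=((C-O)@BX).reshape(-1,3)
    m=B[(abs(B[:,1]-2.5)<24)&(B[:,0]>-70)&(B[:,0]<60)&(B[:,2]>112)&(B[:,2]<190)]
    for x in range(-70,60,10):
        k=m[(m[:,0]>=x)&(m[:,0]<x+10)]
        if len(k)>4: print(x+5,len(k),np.percentile(k[:,2],[50,95]).round(1))
E
python3 -c "
from h import *
rep(); guard('g1')"
```

```text
t 7.3 box tcp [-110.     3.    93.8] tool x,y,z in box [[-0.908, 0.007, -0.419], [0.008, 1.0, -0.001], [0.419, -0.005, -0.908]] q [-0.28  0.65 -0.1   2.05  1.43  0.14 -0.01] f [-4.9 -2.2  0.6]
-65 81 [140.7 143.6]
-55 75 [139.4 142.5]
-45 86 [138.  141.4]
-35 88 [135.8 139.1]
-25 85 [133.8 136.5]
-15 92 [131.8 135.4]
-5 73 [130.1 132.7]
```

>>> servo_tool(increments="-0.0035 0 -0.0061 0 0 0 0;-0.0037 0 -0.006 0 0 0 0;0 0 0 0 0 0 0")

```text
time_s: 7.72
ee_pos: [593.5, 167.2, 108.8]
tcp_rot: [-0.082, 0.973, 0.018, 0.215]
ft_force: [-2.1, -0.9, -0.9]
opening: 0.0
gripper_force: 1.1
```

>>> servo_tool(increments="-0.0042 0 -0.006 0 0 0 0;-0.0042 0 -0.0058 0 0 0 0;0 0 0 0 0 0 0")

```text
time_s: 8.1
ee_pos: [596.9, 168.3, 123.3]
tcp_rot: [-0.082, 0.973, 0.019, 0.216]
ft_force: [-1.1, -0.1, -0.7]
opening: -0.001
gripper_force: 0.3
```

```bash
python3 -c "
from h import *
rep(); guard('g2')"
```

```text
t 8.1 box tcp [-103.2    3.7  123.3] tool x,y,z in box [[-0.906, 0.007, -0.423], [0.008, 1.0, 0.001], [0.423, -0.003, -0.906]] q [-0.16  0.61 -0.28  2.01  1.19  0.25  0.26] f [-1.1 -0.1 -0.7]
-65 11 [160.2 161.1]
-55 102 [158.  161.8]
-45 96 [153.1 157.2]
-35 101 [148.1 152.2]
-25 103 [143.4 147.4]
-15 101 [138.3 142.8]
-5 112 [133.2 138.2]
5 74 [128.4 133.1]
```

>>> servo_tool(increments="-0.005 0 0.0048 0 0 0 0;-0.005 0 0.0048 0 0 0 0;0 0 0 0 0 0 0")

```text
time_s: 8.52
ee_pos: [608.9, 170.4, 117.8]
tcp_rot: [-0.082, 0.973, 0.018, 0.215]
ft_force: [-3.6, 0.1, 1.2]
opening: 0.003
gripper_force: 0.0
```

>>> servo_tool(increments="-0.005 0 0.0048 0 0 0 0;-0.005 0 0.0048 0 0 0 0;0 0 0 0 0 0 0")

```text
time_s: 8.9
ee_pos: [623.7, 172.7, 114.3]
tcp_rot: [-0.082, 0.973, 0.018, 0.216]
ft_force: [0.4, 0.2, -0.8]
opening: -0.003
gripper_force: 0.0
```

```bash
python3 -c "
from h import *
rep(); guard('g3')"
```

```text
t 8.9 box tcp [-76.    3.3 114.3] tool x,y,z in box [[-0.906, 0.007, -0.424], [0.008, 1.0, 0.001], [0.424, -0.003, -0.906]] q [-0.13  0.66 -0.31  1.94  1.16  0.29  0.32] f [ 0.4  0.2 -0.8]
-65 53 [146.6 150.6]
-55 7 [154.6 160.7]
-45 26 [168.9 172.7]
-35 129 [166.6 172.2]
-25 119 [158.2 162.9]
-15 129 [150.3 155.9]
-5 119 [141.6 147. ]
5 130 [132.6 138.8]
15 86 [125.3 129.5]
```

>>> servo_tool(increments="-0.0045 0 0.0021 0 0 0 0;-0.0045 0 0.0021 0 0 0 0;0 0 0 0 0 0 0")

```text
time_s: 9.32
ee_pos: [632.0, 174.1, 114.5]
tcp_rot: [-0.082, 0.973, 0.018, 0.216]
ft_force: [-4.0, -1.6, 2.9]
opening: -0.0
gripper_force: 0.2
```

>>> servo_tool(increments="-0.0045 0 0.0021 0 0 0 0;0 0 0 0 0 0 0")

```text
time_s: 9.57
ee_pos: [635.5, 174.7, 113.9]
tcp_rot: [-0.082, 0.973, 0.018, 0.214]
ft_force: [-5.9, -1.5, 2.6]
opening: 0.002
gripper_force: 1.9
```

```bash
python3 -c "
from h import *
rep(); guard('g4')"
```

```text
t 9.575 box tcp [-64.    3.3 113.9] tool x,y,z in box [[-0.907, 0.007, -0.42], [0.008, 1.0, -0.001], [0.42, -0.004, -0.907]] q [-0.1   0.68 -0.35  1.91  1.12  0.32  0.37] f [-5.9 -1.5  2.6]
-65 119 [164.  170.7]
-55 73 [155.9 159.9]
-45 26 [163.7 166.2]
-35 31 [170.9 174.6]
-25 120 [172.7 176.8]
-15 144 [162.2 169.1]
-5 146 [150.4 157.4]
5 142 [138.3 145.4]
15 139 [126.1 134.8]
25 22 [120.8 122.6]
```

>>> servo_tool(increments="-0.0036 0 0.0017 0 0 0 0;0 0 0 0 0 0 0")

```text
time_s: 9.88
ee_pos: [641.1, 175.5, 114.0]
tcp_rot: [-0.082, 0.973, 0.018, 0.215]
ft_force: [-1.8, -0.1, 0.5]
opening: 0.001
gripper_force: 0.7
```

>>> servo_tool(increments="-0.0027 0 0.0013 0 0 0 0;0 0 0 0 0 0 0")

```text
time_s: 10.12
ee_pos: [645.1, 176.4, 114.6]
tcp_rot: [-0.082, 0.973, 0.019, 0.216]
ft_force: [-0.3, 0.0, -1.0]
opening: -0.001
gripper_force: 0.0
```

```bash
python3 - <<'E'
from h import *
rep(); guard('g5')
im=cv2.imread('pics/g5.png'); cv2.imwrite('pics/g5c.png',cv2.resize(im[170:300,310:430],None,fx=4.6,fy=4.6,interpolation=cv2.INTER_CUBIC))
E
```

```text
t 10.125 box tcp [-54.3   3.2 114.6] tool x,y,z in box [[-0.906, 0.007, -0.424], [0.008, 1.0, 0.001], [0.424, -0.003, -0.906]] q [-0.09  0.69 -0.37  1.88  1.11  0.33  0.39] f [-0.3  0.  -1. ]
-65 96 [176.8 186.8]
-55 148 [166.5 176.3]
-45 41 [161. 164.]
-35 42 [167.9 172.1]
-25 41 [174.1 177.2]
-15 153 [172.2 178.6]
-5 166 [157.8 165.7]
5 145 [144.2 152.3]
15 165 [129.5 137.7]
25 60 [118.5 123.9]
```

View pics/g5c.png

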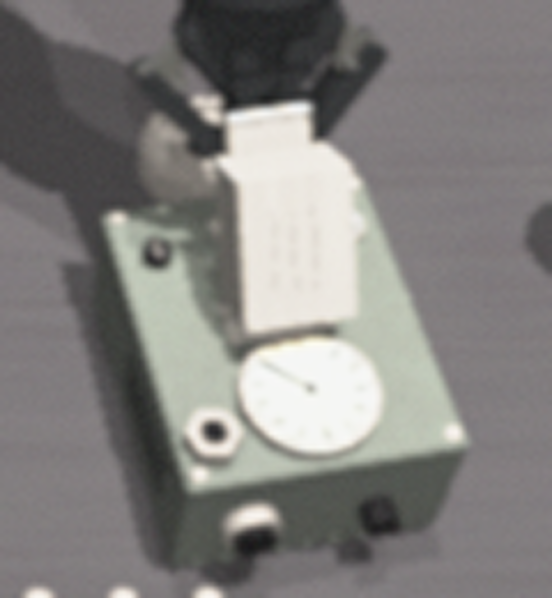

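The force peaked at 6 N and then dropped to 0, which fits the toggle snapping over. A 2 mm nudge should confirm it.

>>> servo_tool(increments="-0.002 0 0.001 0 0 0 0;0 0 0 0 0 0 0")

```text
time_s: 10.42
ee_pos: [646.6, 176.7, 114.3]
tcp_rot: [-0.082, 0.973, 0.018, 0.216]
ft_force: [-0.9, 0.2, -0.1]
opening: 0.001
gripper_force: 0.0
```

>>> servo_tool(increments="0.0072 0 -0.0034 0 0 0 0;0.0072 0 -0.0034 0 0 0 0;0.0072 0 -0.0034 0 0 0 0;0.0072 0 -0.0034 0 0 0 0;0.0072 0 -0.0034 0 0 0 0;0 0 0 0 0 0 0")

```text
time_s: 11.18
ee_pos: [605.8, 169.9, 114.2]
tcp_rot: [-0.083, 0.973, 0.018, 0.215]
ft_force: [-2.2, -0.2, 0.2]
opening: 0.001
gripper_force: 0.9
```

>>> servo_tool(increments="0.0072 0 -0.0034 0 0 0 0;0.0072 0 -0.0034 0 0 0 0;0.0072 0 -0.0034 0 0 0 0;0.0072 0 -0.0034 0 0 0 0;0.0072 0 -0.0034 0 0 0 0;0.0072 0 -0.0034 0 0 0 0;0 0 0 0 0 0 0")

```text
time_s: 12.05
ee_pos: [559.6, 162.3, 114.8]
tcp_rot: [-0.083, 0.973, 0.018, 0.216]
ft_force: [-0.2, -0.0, 0.4]
opening: -0.001
gripper_force: 0.0
```

```bash
python3 -c "
from h import *
rep(); guard('g6')"
```

```text
t 12.05 box tcp [-140.9    4.3  114.8] tool x,y,z in box [[-0.906, 0.006, -0.423], [0.006, 1.0, -0.0], [0.423, -0.003, -0.906]] q [-0.32  0.58 -0.05  2.12  1.47  0.11 -0.07] f [-0.2 -0.   0.4]
-65 69 [130.4 132.8]
-55 76 [130.1 132.5]
-45 69 [129.7 132.6]
-35 76 [130.  132.8]
-25 76 [130.3 132.5]
-15 81 [130.1 132.5]
-5 34 [129.9 131.9]
```

Guard is shut. Backing off, then a final check.

>>> servo_tool(increments="-0.004 0 -0.025 0 0 0 0;-0.008 0 -0.025 0 0 0 0;0.01 0 -0.025 0 0 0 0;0 0 0 0 0 0 0;0 0 0 0 0 0 0")

```text
time_s: 12.72
ee_pos: [532.8, 156.6, 179.4]
tcp_rot: [-0.082, 0.973, 0.018, 0.217]
ft_force: [0.5, -0.1, -0.5]
opening: 0.001
gripper_force: 0.0
```

```bash
python3 - <<'E'
from h import *
s,T=rep()
for tag in('scene0','s9'):
    if tag=='s9': grab('scene','s9')
    p,im,d=pickle.load(open(tag+'.pkl','rb'));B=((cloud(p,d)-O)@BX).reshape(-1,3)
    m=B[(B[:,2]>126)&(B[:,2]<134)&(abs(B[:,1])<40)&(B[:,0]>-95)&(B[:,0]<10)]
    print(tag,len(m),m.mean(0).round(1),[np.round(x,1) for x in cv2.minAreaRect(np.float32(m[:,:2]))])
a=cv2.imread('pics/scene0.png').astype(int)-cv2.imread('pics/s9.png'); print('heater diff',abs(a[190:290,180:255]).mean(), 'pump diff',abs(a[230:290,330:415]).mean())
E
```

```text
t 12.725 box tcp [-168.3    3.5  179.4] tool x,y,z in box [[-0.905, 0.008, -0.424], [0.009, 1.0, -0.001], [0.424, -0.004, -0.905]] q [-0.12  0.45 -0.34  2.13  1.03  0.29  0.38] f [ 0.5 -0.1 -0.5]
scene0 657 [-45.7  -1.4 130. ] [array([-46.7,  -0.9]), array([79.8, 56.7]), np.float64(0.4)]
s9 665 [-43.9  -1.4 130. ] [array([-44.9,  -0.9]), array([79. , 56.9]), np.float64(1.0)]
heater diff 1.2623555555555555 pump diff 5.362614379084968
```

View pics/s9.png

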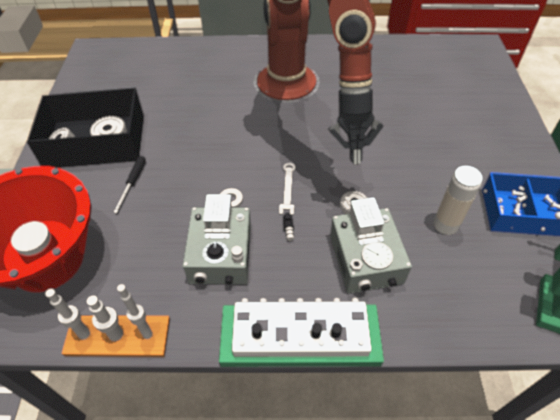

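The guard is shut, the robot is clear, and everything else is in place. The pump box moved no more than about 2 mm. Handing in.

```bash
python3 -c "
from bench import ctrl
print(ctrl.close_job())"
```

```text
the job is handed in; nothing more can be done
None
```

I lifted the pump guard, pushed the toggle over towards the hinge and let the guard drop shut, then handed in at 12.8 s with the arm clear; the toggle being on rests on the push force peaking near 6 N and then vanishing (I couldn't see it), the lift used the flank of the closed fingers because the finger backs would have hooked the tab, and the pump box appears to have shifted about 2 mm.

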